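Fill the cap magazine and shut its lid

ROBOT

A 7-joint arm with a two-finger parallel gripper is mounted at the origin on a cart in front of the work surface, level with it; the furniture and walls round the work are solid. World frame = base frame: x ahead of the robot, y to its left, z up, the work surface at z = 0. Lengths are in m, angles in rad, forces in N, time in s.
With the tool pointing down it reaches from about 0.425 to 0.825 m from the base axis. Payload 3.6 kg.
Tool frame: the origin (TCP) lies at the very end of the fingers, on their centre line; the grasp point (between the pads) lies 19 mm behind it; x points along the fingers, y is the direction in which the jaws open and shut, and the axes are right-handed (so a half turn about x gives the same grasp; the last joint's range is limited). The gripper opens to 85 mm and grips with 20 to 120 N. Pads are 22 mm wide; open, the fingers measure 114 mm over their backs; the gripper's body (76 mm by 85 mm) begins 54 mm behind the grasp point. The pads swing forward as they close: fully open they stand 13 mm farther back than shut.
Start: joints at [1.274, 0.615, -0.013, 1.423, 0.008, 1.103, -0.04], TCP at [0.174, -0.626, 0.231] pointing down, gripper open.
Joint ranges: [-3.12, 3.12], [-0.3, 2.06], [-1.34, 1.32], [0.26, 2.42], [-1.36, 4.5], [0.01, 1.98], [-2.84, 2.84]. Speed limits (rad/s): [2.79, 2.79, 3.14, 3.14, 3.14, 3.14, 3.14].

INTERFACE

Orientations are given as a rotation vector (axis times angle).
In Python, from plant import r gives the robot as it stands. Calls block until the motion is done:
- r.move_pose(position, orientation): joint-space move of the TCP to a pose.
- r.servo_line(position, attitude=None, max_speed=0.15, force_limit=None): straight line of the TCP; attitude=None keeps the orientation; max_speed is the mean speed in m/s. With force_limit (N) it stops when the force on the tool has changed by that much, and returns True; else False.
- r.goto_joints(angles): joint-space move.
- r.set_gripper(opening): opening from 0.0 (shut) to 1.0 (fully open); the grip force is fixed at half the most; returns when the fingers have stopped.
- r.wait(seconds).
- r.ik(position, orientation): joint angles nearest the present ones, or None.
- r.sense(): the state.
- r.capture(name): name is "scene" or "top" or "wrist"; returns the picture (384x512x3 uint8, red, green, blue); there is no depth.
- r.get_calibration(name): a dict with "fx", "fy", "cx", "cy" (pixels), "origin" and "rotation" of the camera in the world. Camera axes: x right, y down, z forward; pixel columns grow to the right and rows downward; lengths in m; the calibration is good to about 2 mm. A picture is of the moment at which its call begins: read the wrist's pose just before it. get_calibration takes no time and is no camera call; for the wrist camera it gives the pose at the moment of the call.
A pose or a line that the arm cannot do raises r.Unreachable and nothing moves.
- r.job_done(): hands the job in, once; it reports no verdict.
Trained networks look in the newest picture that a camera, given by its name, has taken for a name from the list of things; names that differ only in an ending like _2 or _b are one class to them, and where a whole thing is asked for, a point or a joint stands for the part that bears it (a point fixed in the world has none). Each returns a list of dicts, best first, with "confidence" (0 to 1); they miss things now and then, are a little off and sometimes report something else, mostly with a low value. They report only what shows in the picture. A call takes as long as a camera call.
- r.masks_of(camera, query): "mask" (384x512 bool, what is visible of it).
- r.place_of(camera, query): "xyz" ([x, y, z] in m, in world coordinates, good to about 4 mm: a listed point, or the origin of a listed thing).
The state is a dict: "time_s": time; "joint_pos": joint angles; "qd": joint speeds; "tau": joint torques, N m; "eef_pos": TCP position; "tcp_rot": TCP orientation; "force": force on the tool from outside, world axes, zero at the start; "wrist_torque": the same for the moment, N m; "finger_gap": opening from 0.0 (shut) to 1.0 (fully open).
Only numpy, scipy, OpenCV 4.12 (cv2) and the standard library are available. Lean on these libraries where they do the work, as an engineer would, in place of code of your own. Each camera call takes 0.05 s, during which the arm holds its last target.

TASK

Load the three low screw caps into the sloping tube of the cap magazine: push them along the loading deck, one at a time and without lifting them, over the brink into the throat so that each slides down and they queue one behind another. The taller cap does not fit: leave it standing on the deck, clear of the throat. When all three are down, fold the small throat lid fully shut and let go.

Things in the scene. Friction and masses are not known exactly. Their poses are not given: they have to be found in the camera images.
- magazine: fixed sheet-steel cap magazine: a level loading deck, then a throat, then a tube sloping down; 370 x 208 mm. Origin: on the bench straight under the middle of the brink; z up, x from deck toward tube (loading direction), y across. Deck top 130 mm above the origin, x -235 to 0 mm, y +-101 mm; its outer edges are plain, without rims
- brink (a point): middle of the brink, the edge where deck becomes chute, on the deck top; axes as the magazine. Two guide fences 14 mm high run on the deck from x,y = (-45, 70) to (-4, 32) mm, and mirrored, funnelling to the throat. A low cap pushed until its centre is 10 mm past the brink tips over and slides down by itself
- chute_end (a point): middle of the chute floor at its end stop. The chute is 54 mm wide inside and slopes down at 40 degrees for 158 mm from the brink: room for three low caps one behind another, the last one lying in the throat under the lid. The tube's roof (with a 34 mm sight slot) is 21 mm above the chute floor, so the tall cap would jam
- throat_lid (a joint): hinge of the throat lid, in rad. 0 = shut, level over the throat; grows as the free edge swings up and over toward the tube; 1.57 upright; 2.2 the stop. Slightly stiff: stays where left from 1.1 to 2.0, falls shut by itself below about 1.0. Starts standing open (1.55 to 2.0); push its back (the tube side) toward the deck to shut it
- lid_hinge (a point): middle of the lid's hinge line, which runs across the magazine 66 mm past the brink, 23.5 mm above deck level. The lid is a sheet-steel plate 66 x 64 x 3 mm, 40 g. The throat's cheeks, 62 mm apart outside, rise 22 mm above the deck from the brink to 68 mm past it
- lid_edge (a point): middle of the lid's free edge (68 mm from the hinge line), which has a 12 mm turned-up lip 30 mm wide
- cap_1: white round screw cap with ribbed edge, 48 mm across and 16 mm high, 20 g, loose, flat side up on the loading deck; one of three alike, to be loaded. Origin: centre of its underside; z is its axis
- cap_2: white round screw cap with ribbed edge, 48 mm across and 16 mm high, 20 g, loose, flat side up on the loading deck; one of three alike, to be loaded. Origin: centre of its underside; z is its axis
- cap_3: white round screw cap with ribbed edge, 48 mm across and 16 mm high, 20 g, loose, flat side up on the loading deck; one of three alike, to be loaded. Origin: centre of its underside; z is its axis
- tall_cap: white round screw cap like the others, 48 mm across but 30 mm high, 38 g, loose on the deck, to be left on it. Origin: centre of its underside; z is its axis
- buffer_bottle: bystander: white 48 mm wide, 103 mm high bottle on the bench; origin: centre of its underside
- small_bottle: bystander: glass bottle with a big cap, 56 mm wide, 103 mm high; origin: centre of its underside
- marker: bystander: marker pen lying on the bench, 130 mm long; origin: middle of its underside
- timer: bystander: lab timer, 62 x 62 x 16 mm; origin: centre of its underside
- clamp_c: bystander: scissor-like tubing clamp lying flat, 68 x 152 x 11 mm; origin: centre of its underside

How it is judged:
On the way, in this order (a step that is already met when the one before it is completed fails the run):
1. a first low cap is down in the magazine (((x of cap_1 in the frame of magazine between 0.018 and 0.125 m and y of cap_1 in the frame of magazine between -0.03 and 0.03 m and z of cap_1 in the frame of magazine between 0.015 and 0.12 m) or (x of cap_2 in the frame of magazine between 0.018 and 0.125 m and y of cap_2 in the frame of magazine between -0.03 and 0.03 m and z of cap_2 in the frame of magazine between 0.015 and 0.12 m) or (x of cap_3 in the frame of magazine between 0.018 and 0.125 m and y of cap_3 in the frame of magazine between -0.03 and 0.03 m and z of cap_3 in the frame of magazine between 0.015 and 0.12 m))), for 0.2 s.
2. a second low cap is down in the magazine ((((x of cap_1 in the frame of magazine between 0.018 and 0.125 m and y of cap_1 in the frame of magazine between -0.03 and 0.03 m and z of cap_1 in the frame of magazine between 0.015 and 0.12 m) and (x of cap_2 in the frame of magazine between 0.018 and 0.125 m and y of cap_2 in the frame of magazine between -0.03 and 0.03 m and z of cap_2 in the frame of magazine between 0.015 and 0.12 m)) or ((x of cap_2 in the frame of magazine between 0.018 and 0.125 m and y of cap_2 in the frame of magazine between -0.03 and 0.03 m and z of cap_2 in the frame of magazine between 0.015 and 0.12 m) and (x of cap_3 in the frame of magazine between 0.018 and 0.125 m and y of cap_3 in the frame of magazine between -0.03 and 0.03 m and z of cap_3 in the frame of magazine between 0.015 and 0.12 m)) or ((x of cap_1 in the frame of magazine between 0.018 and 0.125 m and y of cap_1 in the frame of magazine between -0.03 and 0.03 m and z of cap_1 in the frame of magazine between 0.015 and 0.12 m) and (x of cap_3 in the frame of magazine between 0.018 and 0.125 m and y of cap_3 in the frame of magazine between -0.03 and 0.03 m and z of cap_3 in the frame of magazine between 0.015 and 0.12 m)))), for 0.2 s.
3. all three low caps are down in the magazine, the lid still open (x of cap_1 in the frame of magazine between 0.018 and 0.125 m and y of cap_1 in the frame of magazine between -0.03 and 0.03 m and z of cap_1 in the frame of magazine between 0.015 and 0.12 m and x of cap_2 in the frame of magazine between 0.018 and 0.125 m and y of cap_2 in the frame of magazine between -0.03 and 0.03 m and z of cap_2 in the frame of magazine between 0.015 and 0.12 m and x of cap_3 in the frame of magazine between 0.018 and 0.125 m and y of cap_3 in the frame of magazine between -0.03 and 0.03 m and z of cap_3 in the frame of magazine between 0.015 and 0.12 m and value of joint throat_lid above 0.5 rad), for 0.2 s.
At the end, for the whole second after the job is handed in: all three low caps rest in the sloping tube (centres 18 to 125 mm past the brink, inside the chute, at least 10 mm below deck level), the throat lid is shut (within 0.06 rad), and the tall cap stands upright on the deck, wholly short of the brink (x of cap_1 in the frame of magazine between 0.018 and 0.125 m and y of cap_1 in the frame of magazine between -0.03 and 0.03 m and z of cap_1 in the frame of magazine between 0.015 and 0.12 m and x of cap_2 in the frame of magazine between 0.018 and 0.125 m and y of cap_2 in the frame of magazine between -0.03 and 0.03 m and z of cap_2 in the frame of magazine between 0.015 and 0.12 m and x of cap_3 in the frame of magazine between 0.018 and 0.125 m and y of cap_3 in the frame of magazine between -0.03 and 0.03 m and z of cap_3 in the frame of magazine between 0.015 and 0.12 m and linear speed of each of cap_1, cap_2, cap_3 below 0.02 m/s and value of joint throat_lid below 0.06 rad and x of tall_cap in the frame of magazine between -0.24 and -0.024 m and z of tall_cap in the frame of magazine between 0.126 and 0.136 m and angle between tall_cap's own z axis and vertical below 0.1 rad); the robot touches nothing.
It fails at once if a low cap is lifted (25 mm or more off the deck) (z of any of cap_1, cap_2, cap_3 in the frame of magazine above 0.155 m).
It fails at once if a bystander on the bench is shifted by 30 mm or more (distance of any of buffer_bottle, small_bottle, marker, timer, clamp_c from where it was at the start of the episode above 0.03 m).
It also fails if it takes over 67 s, if anything falls off the work surface, if the arm or the gripper's body presses on something with over 40 N, if the wrist force passes 120 N, or if a joint passes its speed limit or range.

## Working session

There is one attempt and no reset: what is moved stays moved. The work goes in short steps, each a Python script; the robot and the scene stay as the last script left them, time stands still between calls to the robot, and variables do not carry over. Pictures are saved under pics/ and viewed, and the job is handed in when it is done.

```bash
mkdir -p pics; ls; python3 - <<'E'
from plant import r
import cv2,numpy as np
for n in ["scene","top"]:
    im=r.capture(n); cv2.imwrite(f"pics/{n}0.png",im[:,:,::-1])
    for q in (["brink","chute_end","lid_hinge","lid_edge","cap_1","tall_cap","magazine"]):
        print(n,q,[(np.round(d["xyz"],3).tolist(),round(d["confidence"],2)) for d in r.place_of(n,q)])
    c=r.get_calibration(n); print(c)
print(r.sense())
E
```

```text
pics
scene brink [([0.511, -0.004, 0.132], 0.94)]
scene chute_end [([0.547, 0.111, 0.025], 0.67), ([0.502, -0.457, 0.0], 0.62)]
scene lid_hinge [([0.536, 0.058, 0.152], 0.82)]
scene lid_edge [([0.543, 0.094, 0.212], 0.72)]
scene cap_1 [([0.546, -0.106, 0.13], 0.65), ([0.511, -0.003, 0.131], 0.56), ([0.498, -0.189, 0.128], 0.44), ([0.423, -0.166, 0.134], 0.43)]
scene tall_cap [([0.422, -0.064, 0.129], 0.46)]
scene magazine [([0.515, -0.004, -0.0], 0.76), ([0.548, 0.109, 0.027], 0.22)]
{'fx': 392.31565940928624, 'fy': 392.31565940928624, 'cx': 260.0638626716671, 'cy': 196.57696849329193, 'origin': array([-0.06811412, -0.69338366,  1.14885138]), 'rotation': array([-2.31671152,  0.86086179, -0.30136455])}
top brink [([0.518, -0.001, 0.131], 0.81)]
top chute_end [([0.551, 0.109, 0.028], 0.79)]
top lid_hinge [([0.527, 0.058, 0.154], 0.85), ([0.547, -0.107, 0.125], 0.48)]
top lid_edge [([0.542, 0.102, 0.209], 0.74), ([0.505, -0.184, 0.13], 0.67), ([0.418, 0.267, -0.002], 0.22)]
top cap_1 [([0.547, -0.107, 0.128], 0.77), ([0.506, -0.186, 0.127], 0.71), ([0.418, -0.167, 0.134], 0.59)]
top tal
[... 398 characters left out ...]
410468 ,  2.11139553, -0.19887732])}
{'time_s': 0.8, 'joint_pos': array([ 1.27350173,  0.61488897, -0.01261251,  1.42339275,  0.00811005,
        1.10340302, -0.04042424]), 'qd': array([ 0.00095603, -0.00017515,  0.00042546,  0.00181892, -0.00062014,
       -0.00016037,  0.00076875]), 'tau': array([-1.56248498e-04, -4.69058919e+01,  2.58887764e-01, -1.71336043e+01,
        1.00477602e-02,  1.67411687e-03, -8.48279569e-06]), 'eef_pos': array([ 0.17389285, -0.62628077,  0.23130676]), 'tcp_rot': array([ 2.07666962,  0.2829861 , -2.07661133]), 'force': array([-0.41413101, -0.78633018, -0.0816482 ]), 'wrist_torque': array([ 0.00555513, -0.02425503,  0.00887169]), 'finger_gap': 0.9975610883582205}
```

View pics/scene0.png

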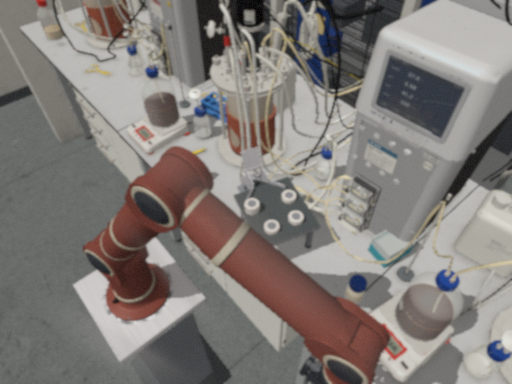

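View pics/top0.png

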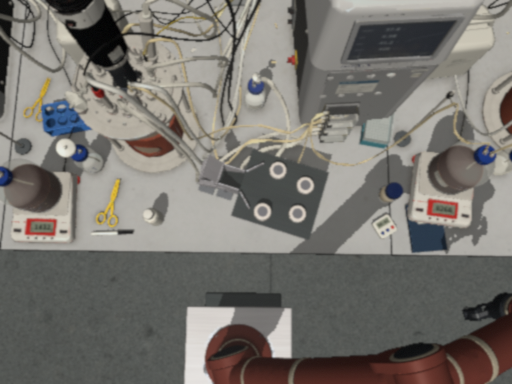

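The top view shows the dark deck with caps at about (278,170), (305,185) and (297,213), and the tall cap at about (263,211). The tube and lid are at about (212,178). Next I overlay the magazine model to check its pose.

```bash
cat > h.py <<'E'
from plant import r
import cv2,numpy as np
from scipy.spatial.transform import Rotation as Ro
B=np.array([0.513,-0.002]); TH=np.arctan2(.112,.037)
def m2w(x,y,z=0.13):
    c,s=np.cos(TH),np.sin(TH); return np.array([B[0]+c*x-s*y,B[1]+s*x+c*y,z])
def w2m(p):
    c,s=np.cos(TH),np.sin(TH); d=np.array(p[:2])-B; return np.array([c*d[0]+s*d[1],-s*d[0]+c*d[1]])
def proj(c,P):
    P=np.atleast_2d(P); q=(P-c["origin"])@Ro.from_rotvec(c["rotation"]).as_matrix()
    return np.c_[c["fx"]*q[:,0]/q[:,2]+c["cx"],c["fy"]*q[:,1]/q[:,2]+c["cy"]]
def ori(phi_m, flip=0):  # push direction in magazine frame; jaws across it
    a=TH+phi_m+np.pi/2+np.pi*flip
    y=[np.cos(a),np.sin(a),0];x=[0,0,-1]
    return Ro.from_matrix(np.c_[x,y,np.cross(x,y)]).as_rotvec()
def overlay(n,fn,k=4,box=None,draw=True):
    im=r.capture(n)[:,:,::-1].copy(); c=r.get_calibration(n)
    if box is None:
        pc=proj(c,m2w(-.06,0))[0]; x0,y0=int(pc[0]-90),int(pc[1]-70); box=(max(x0,0),max(y0,0),180,140)
    x0,y0,w,h=box; o=cv2.resize(im[y0:y0+h,x0:x0+w],None,fx=k,fy=k,interpolation=cv2.INTER_CUBIC)
    if draw:
        def ln(pts,col): 
            u=((proj(c,np.array(pts))-[x0,y0]+.5)*k).astype(int); cv2.polylines(o,[u],False,col,1)
        D=[m2w(*p) for p in [(-.235,-.101),(0,-.101),(0,.101),(-.235,.101),(-.235,-.101)]]
        ln(D,(0,255,0))
        for s in (1,-1): ln([m2w(-.045,.07*s,.144),m2w(-.004,.032*s,.144)],(0,255,255))
        for s in (1,-1): ln([m2w(0,.031*s,.152),m2w(.068,.031*s,.152)],(255,255,0))
    cv2.imwrite(f"pics/{fn}.png",o)
E
python3 - <<'E'
from h import *
overlay("top","top1"); overlay("scene","scene1")
for n in ["scene","top"]:
    for q in ["cap_1","tall_cap","lid_edge","brink","chute_end","lid_hinge"]:
        print(n,q,[(np.round(d["xyz"],3).tolist(),np.round(w2m(d["xyz"]),3).tolist(),round(d["confidence"],2)) for d in r.place_of(n,q)])
s=r.sense(); print(Ro.from_rotvec(s["tcp_rot"]).as_matrix().round(2))
E
```

```text
scene cap_1 [([0.42, -0.166, 0.132], [-0.185, 0.037], 0.75), ([0.546, -0.107, 0.132], [-0.089, -0.065], 0.68), ([0.501, -0.19, 0.127], [-0.182, -0.048], 0.58)]
scene tall_cap [([0.424, -0.065, 0.132], [-0.087, 0.065], 0.66)]
scene lid_edge [([0.544, 0.098, 0.208], [0.105, 0.002], 0.86)]
scene brink [([0.509, -0.004, 0.131], [-0.003, 0.003], 0.69)]
scene chute_end [([0.548, 0.112, 0.028], [0.12, 0.002], 0.72), ([0.425, -0.066, 0.131], [-0.088, 0.064], 0.37)]
scene lid_hinge [([0.535, 0.056, 0.154], [0.062, -0.003], 0.74)]
top cap_1 [([0.545, -0.107, 0.13], [-0.089, -0.063], 0.78), ([0.417, -0.167, 0.132], [-0.187, 0.039], 0.75), ([0.513, -0.004, -0.002], [-0.002, -0.001], 0.61), ([0.505, -0.185, 0.128], [-0.177, -0.05], 0.49)]
top tall_cap [([0.42, -0.062, 0.129], [-0.086, 0.069], 0.57)]
top lid_edge [([0.541, 0.096, 0.209], [0.102, 0.004], 0.59)]
top brink [([0.52, -0.002, 0.131], [0.002, -0.007], 0.93), ([0.542, 0.099, 0.209], [0.105, 0.004], 0.4)]
top chute_end [([0.543, 0.095, 0.21], [0.102, 0.002], 0.63), ([0.551, 0.11, 0.029], [0.119, -0.001], 0.56)]
top lid_hinge [([0.532, 0.057, 0.153], [0.062, 0.001], 0.68)]
[[ 0.    0.27 -0.96]
 [ 0.   -0.96 -0.27]
 [-1.   -0.   -0.  ]]
```

View pics/top1.png

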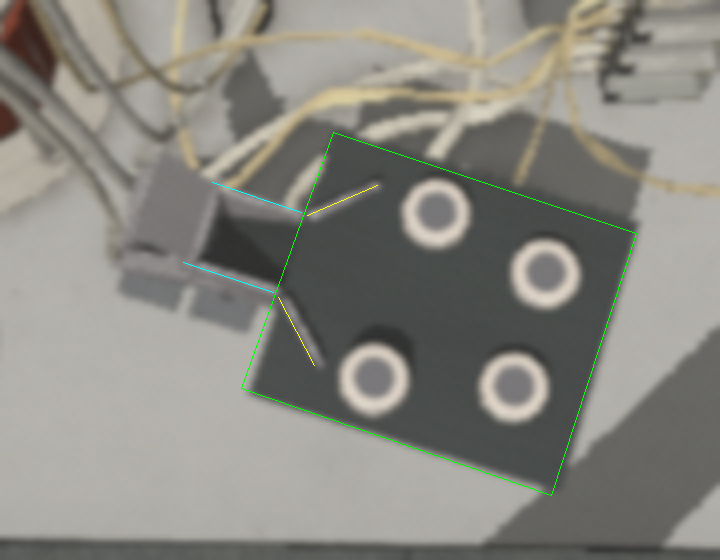

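View pics/scene1.png

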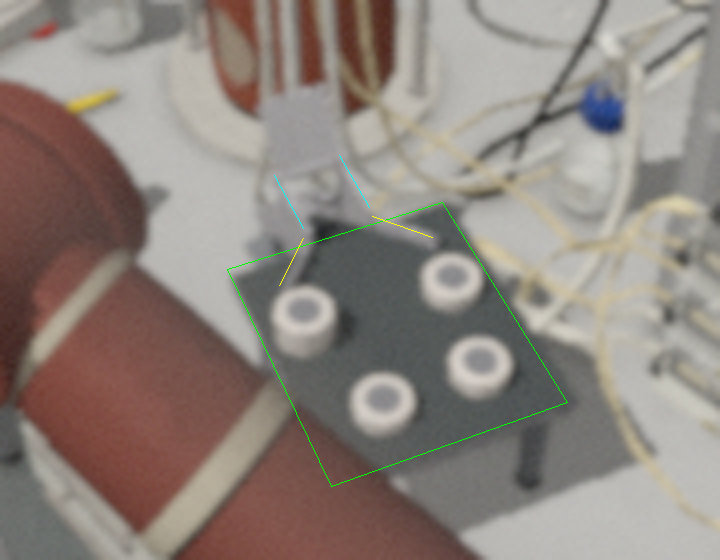

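The model fits to within about 3 mm. In magazine frame (mm), the low caps are at (-89,-65), (-179,-50) and (-186,38), the tall cap is at (-87,67), and the lid stands open at about 2 rad. I'll push with two part-open fingers forming a V cradle behind each cap, starting with cap A.

```bash
cat >> h.py <<'E'
ZT=0.135; OFF=0.032
FLIP=1
def tgt(p,phi,back,z): return m2w(p[0]-back*np.cos(phi),p[1]-back*np.sin(phi),z)
def push(p,q,first=True,speed=0.1,gap=0.022,log=True):
    """push cap at p to q (mag frame, m)"""
    phi=np.arctan2(q[1]-p[1],q[0]-p[0]); o=ori(phi,FLIP)
    if first:
        r.move_pose(tgt(p,phi,OFF+gap,0.24),o)
        r.servo_line(tgt(p,phi,OFF+gap,ZT),o,max_speed=0.12,force_limit=12)
    else:
        r.servo_line(tgt(p,phi,OFF+gap,ZT),o,max_speed=0.12)
    hit=r.servo_line(tgt(q,phi,OFF,ZT),o,max_speed=speed,force_limit=15)
    s=r.sense(); print("push end",np.round(np.degrees(phi)),w2m(s["eef_pos"]).round(4),s["eef_pos"][2].round(4),"hit",hit,"t",s["time_s"],s["force"].round(1))
    r.servo_line(tgt(q,phi,OFF+0.025,ZT),o,max_speed=0.15)
    return hit
E
python3 - <<'E'
from h import *
for f in (0,1):
  for p,phi in [((-.13,-.11),.87),((-.09,-.02),.2),((-.23,.05),-.4),((-.2,-.06),.25),((-.02,0),0)]:
    j=r.ik(m2w(*p,.135),ori(phi,f)); print(f,p,None if j is None else j.round(2))
E
```

```text
0 (-0.13, -0.11) [ 0.07  0.65  0.27  1.7  -0.22  0.82 -2.15]
0 (-0.09, -0.02) [-0.14  0.56  0.42  1.94 -0.34  0.71 -2.77]
0 (-0.23, 0.05) [ 1.16  0.71 -1.15  2.09  0.85  0.92  1.94]
0 (-0.2, -0.06) [ 0.07  0.61  0.44  1.84 -0.36  0.77 -2.51]
0 (-0.02, 0) [ 0.68  0.8  -1.15  1.93  0.87  1.03  1.95]
1 (-0.13, -0.11) [ 0.55  0.69 -0.52  1.68  0.42  0.88  0.4 ]
1 (-0.09, -0.02) [ 0.4   0.55 -0.38  1.92  0.3   0.72 -0.28]
1 (-0.23, 0.05) [ 0.58  0.45 -0.2   2.11  0.16  0.59 -0.46]
1 (-0.2, -0.06) [ 0.59  0.6  -0.36  1.82  0.29  0.77  0.01]
1 (-0.02, 0) [ 0.23  0.54 -0.35  1.94  0.28  0.7  -0.6 ]
```

Flip 1 keeps the wrist near mid-range.

```bash
python3 - <<'E'
from h import *
s=r.sense()["eef_pos"]
r.servo_line([s[0],s[1],0.32],max_speed=0.25)
r.set_gripper(0.3)
r.move_pose(m2w(-.13,-.10,.30),ori(.87,1))
print(r.sense()["finger_gap"],r.sense()["time_s"])
push((-.089,-.065),(-.047,-.015))
overlay("top","top2"); overlay("scene","scene2")
print(r.sense()["time_s"],[(w2m(d["xyz"]).round(3).tolist(),round(d["confidence"],2)) for d in r.place_of("scene","cap_1")])
E
```

```text
0.3009562826356472 4.8
push end 50.0 [-0.0683 -0.0402] 0.135 hit False t 7.2 [ 0.3 -0.7  1. ]
7.6167 [([-0.181, 0.035], 0.69), ([-0.086, 0.064], 0.6), ([-0.046, -0.018], 0.49), ([-0.179, -0.048], 0.48), ([0.221, 0.178], 0.32), ([-0.002, 0.001], 0.2)]
```

View pics/top2.png

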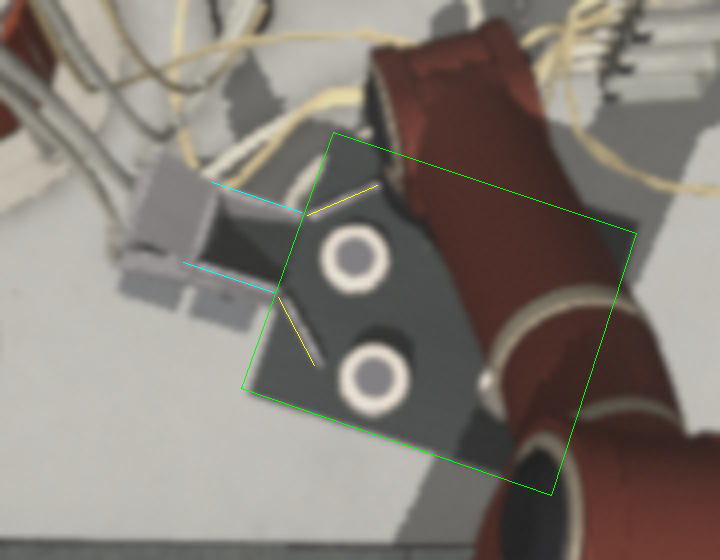

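View pics/scene2.png

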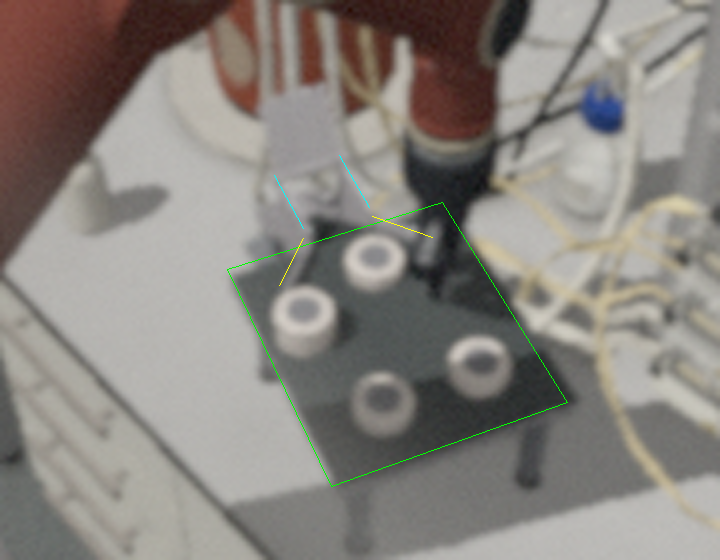

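The first push moved cap A to about (-46,-17), in front of the throat (355,258 in the top crop), with the tall cap untouched. Now I push it in.

```bash
python3 - <<'E'
from h import *
push((-.046,-.017),(.015,0.001),first=False)
overlay("top","top3"); overlay("scene","scene3")
print(r.sense()["time_s"],[(d["xyz"].round(3) if hasattr(d["xyz"],'round') else d["xyz"],w2m(d["xyz"]).round(3).tolist(),round(d["confidence"],2)) for d in r.place_of("scene","cap_1")])
E
```

```text
push end 16.0 [-0.0159 -0.0081] 0.1349 hit False t 9.4083 [ 0.8 -0.  -0.3]
9.825 [([0.5024, -0.1868, 0.1274], [-0.179, -0.048], 0.75), ([0.5165, -0.0069, -0.0017], [-0.004, -0.005], 0.34)]
```

View pics/top3.png

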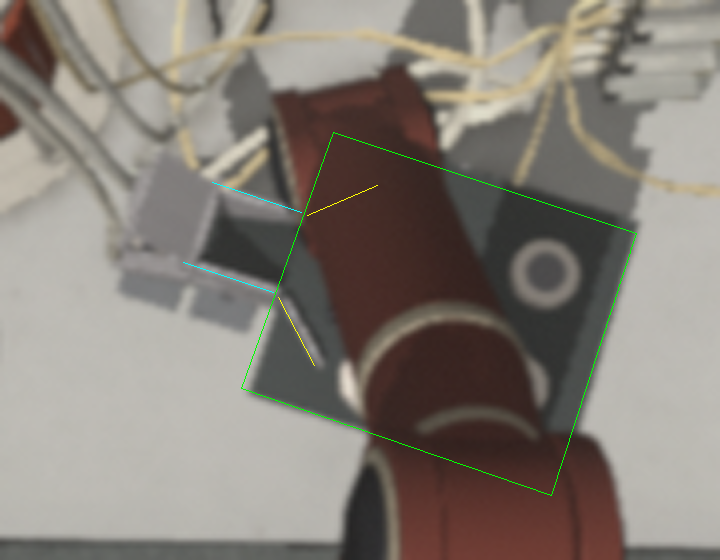

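View pics/scene3.png

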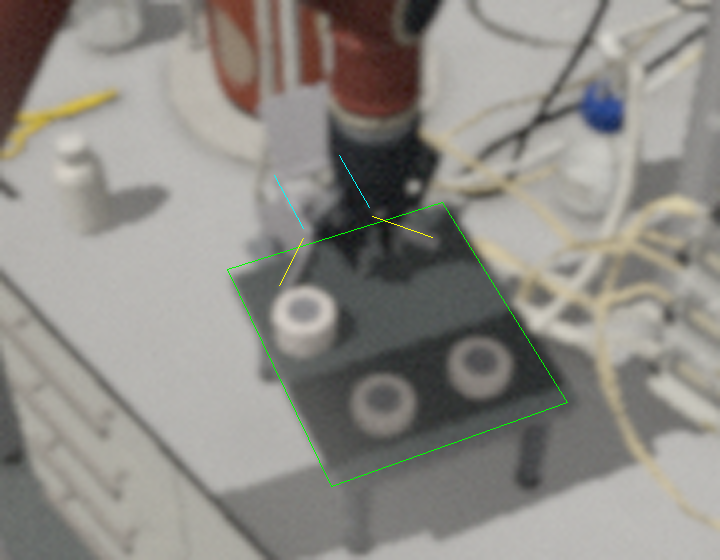

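Cap A is off the deck and the throat looks empty in the top crop at (240,240), so it slid down. Next is cap B.

```bash
python3 - <<'E'
from h import *
s=r.sense()["eef_pos"]; r.servo_line([s[0],s[1],0.24],max_speed=0.2)
push((-.179,-.049),(.015,0.0))
s=r.sense()["eef_pos"]; r.servo_line([s[0],s[1],0.24],max_speed=0.2)
phi=np.arctan2(-.037,.083)
r.move_pose(tgt((-.184,.037),phi,OFF+.022,.24),ori(phi,1))
overlay("top","top4"); overlay("scene","scene4")
print(r.sense()["time_s"],[(np.round(d["xyz"],3),w2m(d["xyz"]).round(3).tolist(),round(d["confidence"],2)) for n in ("scene","top") for d in r.place_of(n,"cap_1")])
E
```

```text
push end 14.0 [-0.0166 -0.008 ] 0.135 hit False t 14.7583 [-0.6 -0.6  0.5]
16.6833 [(array([0.533, 0.057, 0.074]), [0.063, -0.001], 0.44), (array([ 0.415, -0.171,  0.132]), [-0.191, 0.04], 0.53), (array([0.533, 0.059, 0.074]), [0.064, -0.0], 0.42)]
```

View pics/top4.png

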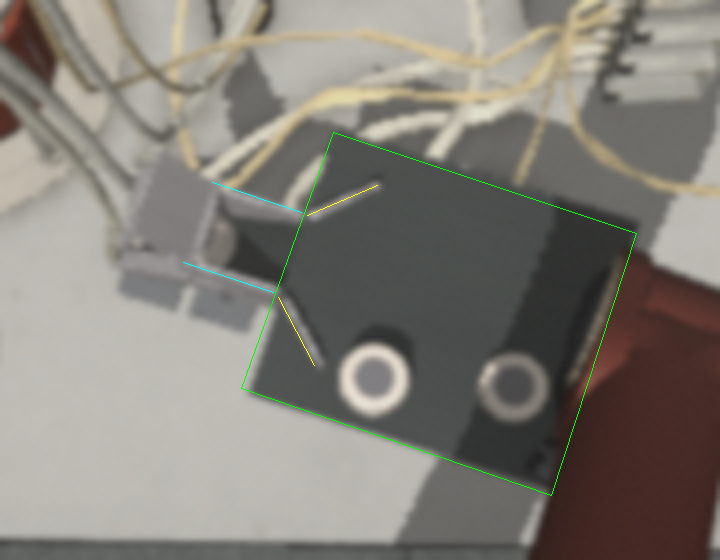

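View pics/scene4.png

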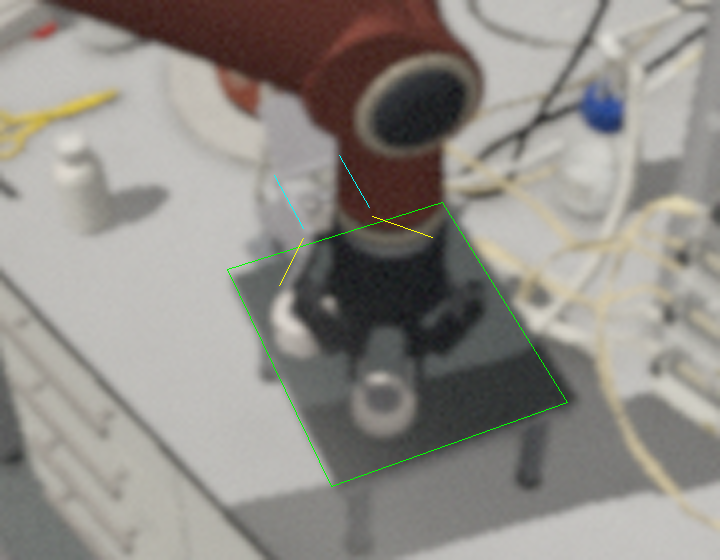

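The second cap shows in the throat at about (222,243), estimated x = 63 mm and z = 74 mm, so it has queued behind the first. Cap C is still at (-186,38), so it goes next, by way of (-100,0).

```bash
python3 - <<'E'
from h import *
push((-.186,.038),(-.10,.0))
print([(w2m(d["xyz"]).round(3).tolist(),round(d["confidence"],2)) for n in ("scene","top") if r.capture(n) is not None for d in r.place_of(n,"cap_1")+r.place_of(n,"tall_cap")])
overlay("top","top5");overlay("scene","scene5")
E
```

```text
push end -24.0 [-0.1301  0.0132] 0.1349 hit False t 19.3667 [-0.1  0.4  0.2]
[([-0.46, -0.036], 0.63), ([0.064, -0.001], 0.48), ([-0.099, -0.001], 0.38), ([0.103, 0.003], 0.28), ([-0.086, 0.064], 0.48), ([-0.1, -0.001], 0.5), ([0.066, -0.002], 0.38), ([-0.086, 0.068], 0.79), ([0.374, 0.173], 0.25)]
```

View pics/scene5.png

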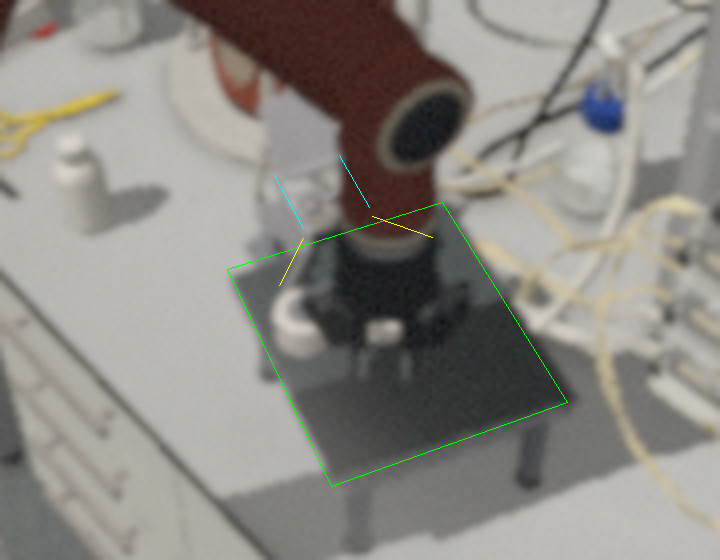

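View pics/top5.png

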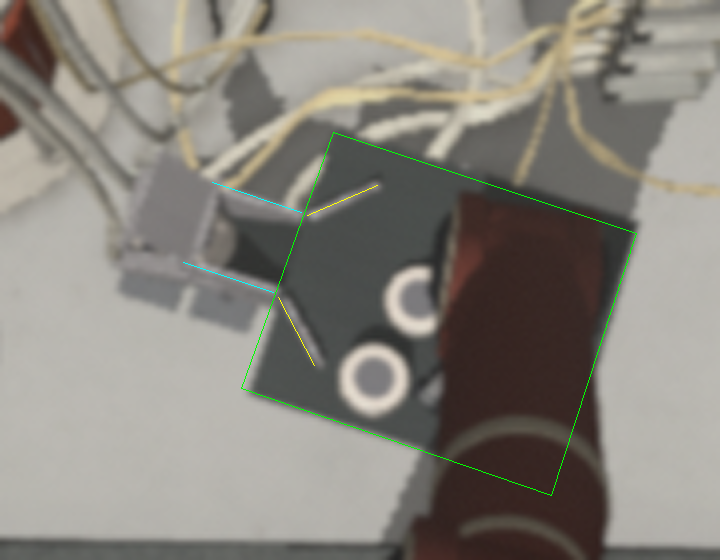

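Cap C is at (-100,-1) and the tall cap hasn't moved. Now the straight push in.

```bash
python3 - <<'E'
from h import *
push((-.10,-.001),(.015,-.001),first=False)
s=r.sense()["eef_pos"]; r.servo_line([s[0],s[1],0.26],max_speed=0.2)
r.move_pose(m2w(-.13,0,.30),ori(0,1))
overlay("top","top6"); overlay("scene","scene6",draw=False); overlay("scene","scene6b",k=5,box=(190,70,150,115),draw=False)
print(r.sense()["time_s"])
for n in ("scene","top"):
  for q in ("cap_1","tall_cap","lid_edge","lid_hinge"): print(n,q,[(np.round(d["xyz"],3).tolist(),w2m(d["xyz"]).round(3).tolist(),round(d["confidence"],2)) for d in r.place_of(n,q)])
E
```

```text
push end 0.0 [-0.0179 -0.001 ] 0.1349 hit False t 22.1667 [ 0.2  0.2 -0.4]
23.875
scene cap_1 []
scene tall_cap [([0.428, -0.066, 0.132], [-0.087, 0.061], 0.75)]
scene lid_edge [([0.543, 0.098, 0.209], [0.105, 0.003], 0.64)]
scene lid_hinge [([0.537, 0.056, 0.152], [0.062, -0.005], 0.89), ([0.514, -0.004, 0.002], [-0.002, -0.001], 0.54), ([0.523, 0.024, 0.108], [0.028, -0.002], 0.36)]
top cap_1 [([0.537, 0.058, 0.073], [0.065, -0.004], 0.45), ([0.522, 0.025, 0.107], [0.028, 0.0], 0.44)]
top tall_cap [([0.422, -0.06, 0.129], [-0.084, 0.068], 0.5)]
top lid_edge [([0.542, 0.1, 0.207], [0.106, 0.004], 0.82)]
top lid_hinge [([0.529, 0.056, 0.154], [0.06, 0.003], 0.68)]
```

View pics/top6.png

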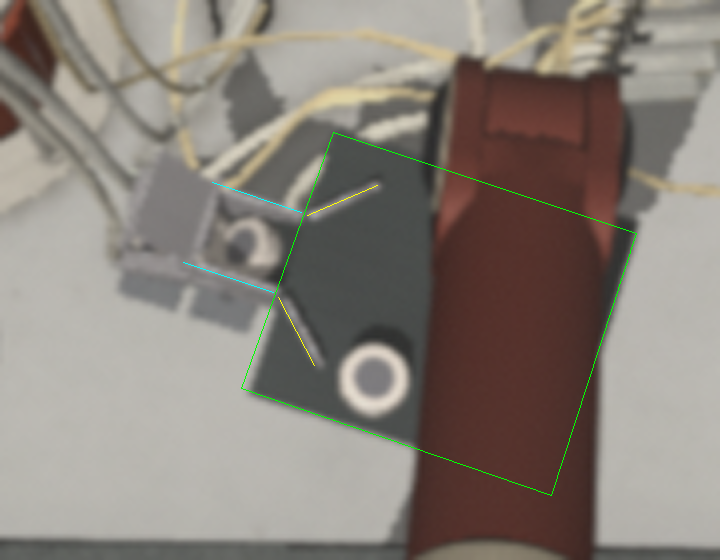

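View pics/scene6b.png

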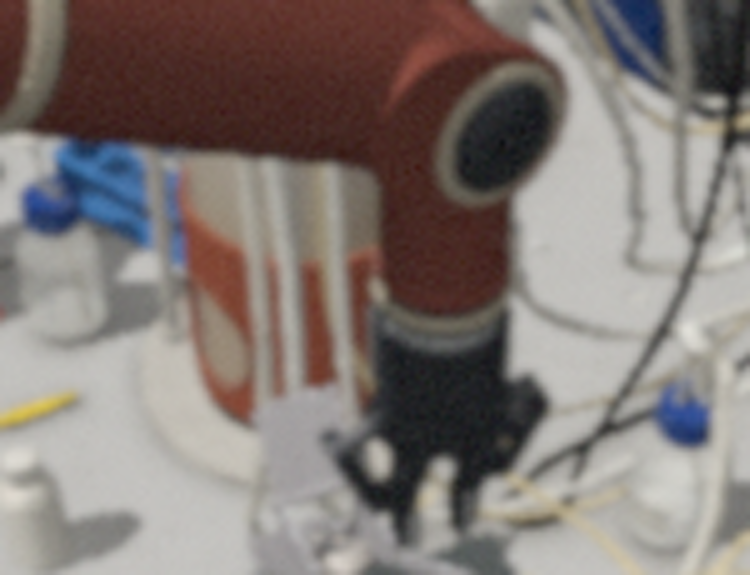

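The third cap sits in the throat at (245,245), estimated (28,0) mm, z = 107 mm, which is its queue position. The lid is still open. Vertical tubes stand close behind it, so I need to locate those before reaching around.

```bash
python3 - <<'E'
from h import *
r.move_pose(m2w(-.16,0,.33),ori(0,1))
def g(n,fn,box,k,pts):
    im=r.capture(n)[:,:,::-1].copy(); c=r.get_calibration(n)
    x0,y0,w,h=box; o=cv2.resize(im[y0:y0+h,x0:x0+w],None,fx=k,fy=k,interpolation=cv2.INTER_CUBIC)
    cv2.imwrite(f"pics/{fn}raw.png",o)
    for i,(x,y) in enumerate(pts):
        zs=np.array([0,.1,.2,.3,.4]); u=((proj(c,[m2w(x,y,z) for z in zs])-[x0,y0]+.5)*k).astype(int)
        col=[(0,0,255),(0,255,0),(255,0,0),(0,255,255),(255,0,255)][i%5]
        cv2.polylines(o,[u],False,col,1)
        for v in u: cv2.circle(o,tuple(int(t) for t in v),3,col,1)
    cv2.imwrite(f"pics/{fn}.png",o)
pts=[(.15,-.04),(.15,0),(.15,.04),(.2,0),(.2,-.04)]
g("top","t7",(130,90,120,100),6,pts)
g("scene","s7",(190,40,120,150),4,pts)
im=r.capture("wrist");cv2.imwrite("pics/w7.png",im[:,:,::-1])
print(r.sense()["time_s"])
E
```

```text
24.7167
```

View pics/t7.png

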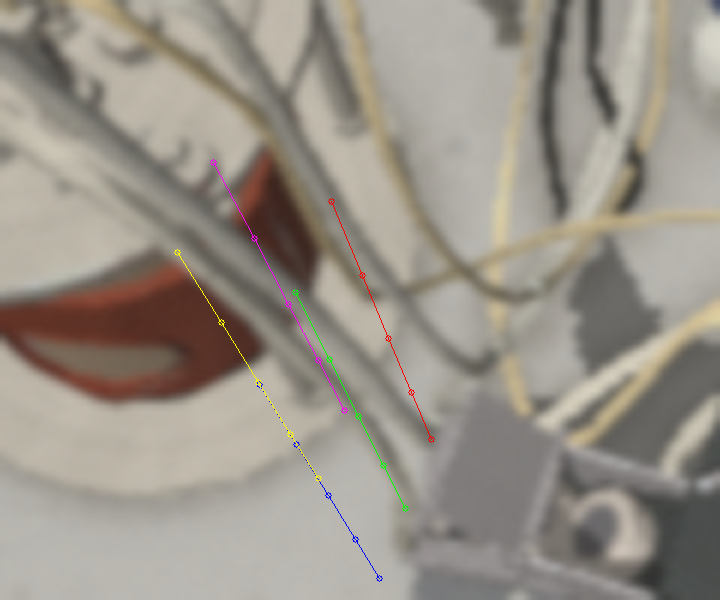

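View pics/s7.png

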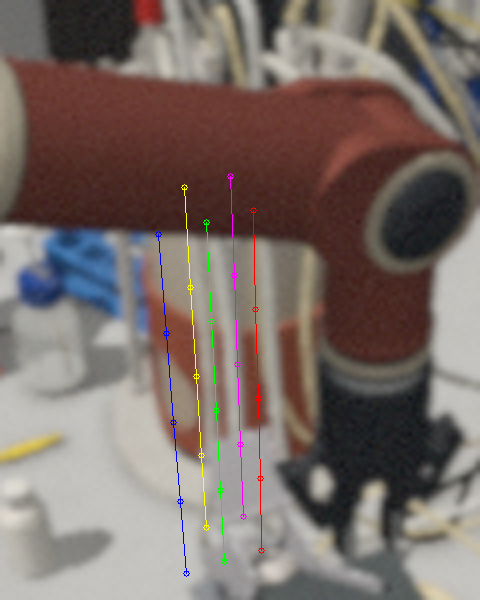

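View pics/w7.png

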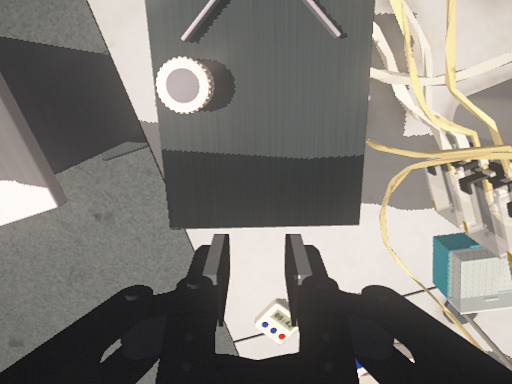

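View pics/t7raw.png

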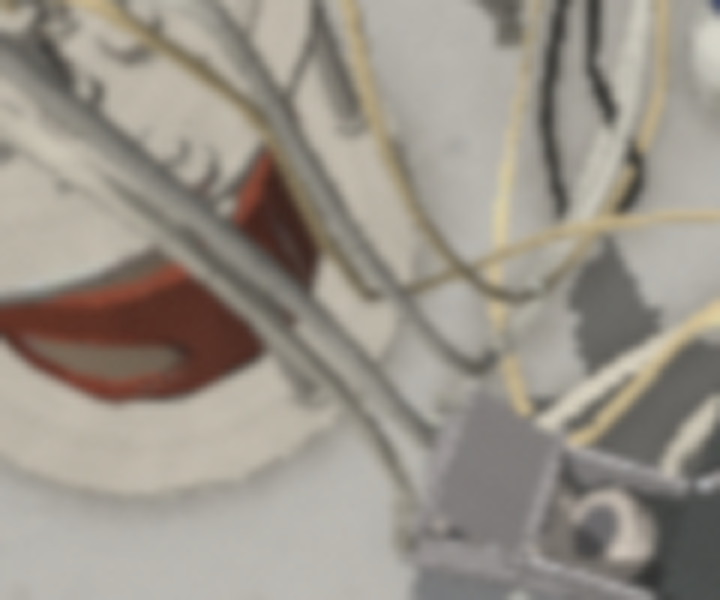

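```bash
python3 - <<'E'
from h import *
im=cv2.imread("pics/scene0.png"); 
o=cv2.resize(im[40:190,190:310],None,fx=5,fy=5,interpolation=cv2.INTER_CUBIC)[:600]; cv2.imwrite("pics/s0c.png",o)
E
```

```text
(no output)
```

View pics/s0c.png

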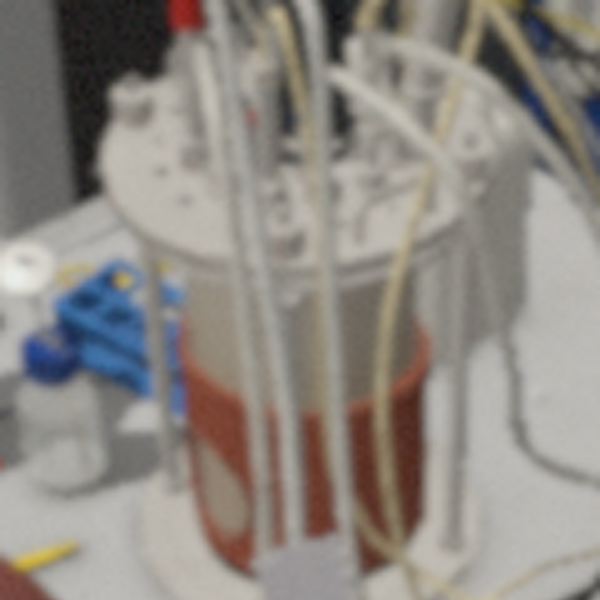

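```bash
python3 - <<'E'
from h import *
cs,ct=r.get_calibration("scene"),r.get_calibration("top")
def ray(c,u): 
    d=Ro.from_rotvec(c["rotation"]).as_matrix()@np.array([(u[0]-c["cx"])/c["fx"],(u[1]-c["cy"])/c["fy"],1]); return c["origin"],d
S={"L":[(235,270),(250,400),(262,520)],"M":[(262,270),(280,400),(293,540)],"R":[(325,250),(335,400),(345,540)]}
T={"L":[(405,490),(350,400),(230,290),(100,190),(0,115)],"M":[(430,440),(240,245),(100,150),(0,50)],"R":[(490,365),(440,340),(400,290),(300,130),(200,0)]}
for k in S:
  for alt in "LMR":
    tl=np.array(T[alt])/6+[130,90]
    tt=np.concatenate([np.linspace(tl[i],tl[i+1],60) for i in range(len(tl)-1)])
    out=[]
    for u in S[k]:
        o,d=ray(cs,np.array(u)/5+[190,40])
        s=np.linspace(.5,2.2,3000); P=o+s[:,None]*d; pp=proj(ct,P)
        D=np.linalg.norm(pp[:,None]-tt[None],axis=2).min(1); D[P[:,2]<-.02]=9e9
        i=D.argmin(); out.append((w2m(P[i]).round(3).tolist(),P[i,2].round(2),D[i].round(1)))
    print(k,alt,out)
E
```

```text
L L [([0.185, 0.002], np.float64(0.38), np.float64(0.0)), ([0.147, 0.009], np.float64(0.3), np.float64(0.1)), ([0.138, 0.009], np.float64(0.2), np.float64(0.1))]
L M [([0.113, 0.025], np.float64(0.44), np.float64(0.1)), ([0.091, 0.028], np.float64(0.35), np.float64(0.0)), ([0.109, 0.018], np.float64(0.23), np.float64(4.3))]
L R [([0.08, 0.036], np.float64(0.46), np.float64(9.7)), ([0.104, 0.024], np.float64(0.34), np.float64(14.7)), ([0.131, 0.011], np.float64(0.21), np.float64(19.6))]
M L [([0.337, -0.069], np.float64(0.26), np.float64(1.2)), ([0.294, -0.064], np.float64(0.17), np.float64(0.0)), ([0.21, -0.039], np.float64(0.11), np.float64(0.0))]
M M [([0.185, -0.017], np.float64(0.38), np.float64(0.0)), ([0.169, -0.02], np.float64(0.28), np.float64(0.0)), ([0.134, -0.012], np.float64(0.18), np.float64(0.1))]
M R [([0.078, 0.02], np.float64(0.46), np.float64(2.9)), ([0.102, 0.004], np.float64(0.34), np.float64(7.2)), ([0.135, -0.013], np.float64(0.18), np.float64(13.3))]
R L [([0.325, -0.116], np.float64(0.27), np.float64(19.6)), ([0.408, -0.154], np.float64(0.06), np.float64(11.1)), ([0.318, -0.126], np.float64(-0.02), np.float64(8.1))]
R M [([0.346, -0.124], np.float64(0.26), np.float64(10.3)), ([0.435, -0.164], np.float64(0.03), np.float64(1.7)), ([0.318, -0.126], np.float64(-0.02), np.float64(1.7))]
R R [([0.153, -0.049], np.float64(0.4), np.float64(0.1)), ([0.144, -0.05], np.float64(0.29), np.float64(0.1)), ([0.131, -0.051], np.float64(0.17), np.float64(0.7))]
```

The tubes stand at mag x ≈ 135–150 mm at lid height, only about 30 mm behind the lid's edge. I'll bring the shut fingers in from the robot side (+y), tilted, to catch the lid's near corner from behind and sweep it toward the deck.

```bash
cat >> h.py <<'E'
def ori2(e,f=0,yaw=0):  # tool pointing along mag -y (yawed), e below horizontal
    c,s=np.cos(TH),np.sin(TH); Rm=np.array([[c,-s,0],[s,c,0],[0,0,1]])@Ro.from_euler('z',yaw).as_matrix()
    x=np.array([0,-np.cos(e),-np.sin(e)]); y=np.array([0,-np.sin(e),np.cos(e)])*(-1 if f else 1)
    return Ro.from_matrix(Rm@np.c_[x,y,np.cross(x,y)]).as_rotvec()
E
python3 - <<'E'
from h import *
for f in (0,1):
  for e in (30,40,50,60):
   for yaw in (0,20,-20):
    o=ori2(np.radians(e),f,np.radians(yaw))
    L=[r.ik(m2w(*p[:2],p[2]),o) for p in [(.12,.13,.24),(.12,.016,.1985),(.03,.016,.1985)]]
    print(f,e,yaw,[None if j is None else j.round(2).tolist() for j in L] if all(j is not None for j in L) else [j is not None for j in L])
print(r.sense()["joint_pos"].round(2))
E
```

```text
0 30 0 [False, False, False]
0 30 20 [False, False, False]
0 30 -20 [[-1.72, 0.78, 1.15, 2.33, 0.95, 0.42, -2.32], [-0.79, 0.61, 0.04, 2.22, 1.53, 1.01, -2.78], [0.07, 0.86, -1.15, 2.39, 1.65, 1.8, -2.82]]
0 40 0 [False, True, False]
0 40 20 [False, False, False]
0 40 -20 [[-0.26, 0.56, -0.99, 2.24, 1.26, 1.47, -2.71], [-0.68, 0.53, -0.02, 2.17, 1.4, 0.87, -2.56], [-0.69, 0.47, 0.18, 2.35, 1.64, 0.72, -2.72]]
0 50 0 [[-0.05, 0.35, -0.96, 2.34, 1.36, 0.97, -2.33], [-0.91, 0.45, 0.54, 2.26, 1.66, 0.26, -2.4], [-0.63, 0.36, 0.38, 2.4, 2.15, 0.31, -2.73]]
0 50 20 [False, True, False]
0 50 -20 [[-0.18, 0.44, -0.91, 2.19, 1.15, 1.22, -2.48], [-0.72, 0.47, 0.15, 2.11, 1.13, 0.66, -2.22], [-0.61, 0.4, 0.19, 2.27, 1.36, 0.55, -2.34]]
0 60 0 [[-0.09, 0.26, -0.73, 2.24, 1.06, 0.75, -1.93], [-0.51, 0.38, 0.08, 2.14, 0.98, 0.39, -1.64], [-0.48, 0.32, 0.27, 2.27, 1.05, 0.22, -1.56]]
0 60 20 [[-0.17, 0.17, -0.45, 2.32, 1.06, 0.4, -1.51], [-0.42, 0.35, 0.11, 2.2, 0.9, 0.14, -1.17], [-0.23, 0.3, 0.11, 2.3, 0.58, 0.03, -0.67]]
0 60 -20 [[-0.21, 0.33, -0.68, 2.14, 0.94, 0.97, -2.17], [-0.5, 0.44, -0.02
[... 575 characters left out ...]
6], [0.1, 0.39, -0.59, 2.38, 1.8, 0.67, 0.77]]
1 50 20 [False, True, False]
1 50 -20 [[-0.27, 0.4, -0.77, 2.19, 1.13, 1.15, 0.69], [-0.16, 0.54, -0.65, 2.09, 1.32, 1.05, 0.77], [-0.02, 0.45, -0.61, 2.25, 1.43, 0.91, 0.73]]
1 60 0 [[-0.01, 0.28, -0.83, 2.24, 1.08, 0.78, 1.19], [0.07, 0.47, -0.72, 2.12, 1.28, 0.73, 1.24], [0.23, 0.38, -0.67, 2.25, 1.36, 0.56, 1.28]]
1 60 20 [[0.36, 0.3, -1.15, 2.31, 1.23, 0.64, 1.44], [-0.81, 0.41, 0.64, 2.21, -1.0, 0.15, -2.42], [-0.32, 0.3, 0.24, 2.3, -0.94, 0.04, -2.29]]
1 60 -20 [[-0.12, 0.36, -0.81, 2.13, 0.97, 1.03, 0.93], [-0.03, 0.52, -0.71, 2.02, 1.14, 0.96, 1.01], [0.12, 0.43, -0.67, 2.16, 1.19, 0.8, 1.05]]
[ 0.48  0.28 -0.27  1.71  0.08  1.16 -0.13]
```

```bash
python3 - <<'E'
from h import *
o=ori2(np.radians(50),1,np.radians(-8))
P=[(.03,.15,.32),(.117,.13,.25),(.117,.017,.1985),(.033,.017,.1985)]
print([None if (j:=r.ik(m2w(*p[:2],p[2]),o)) is None else j.round(2).tolist() for p in P])
r.set_gripper(0.0)
r.move_pose(m2w(*P[0]),o)
r.servo_line(m2w(*P[1]),max_speed=.15)
print(r.servo_line(m2w(.117,.06,.215),max_speed=.1,force_limit=8))
s=r.sense(); print(s["time_s"],w2m(s["eef_pos"]),s["eef_pos"],s["force"])
overlay("top","t8",k=5,box=(150,110,150,110)); overlay("scene","s8",k=5,box=(190,70,150,115))
E
```

```text
[[0.05, -0.02, -0.77, 2.33, 0.97, 0.79, 1.26], [-0.21, 0.32, -0.78, 2.28, 1.22, 0.99, 0.82], [-0.11, 0.49, -0.64, 2.19, 1.48, 0.9, 0.82], [0.03, 0.41, -0.6, 2.33, 1.63, 0.77, 0.77]]
False
28.1833 [0.11723409 0.06040787] [0.49241543 0.12826595 0.21526883] [-0.56739867  0.64668521  0.12815588]
```

View pics/t8.png

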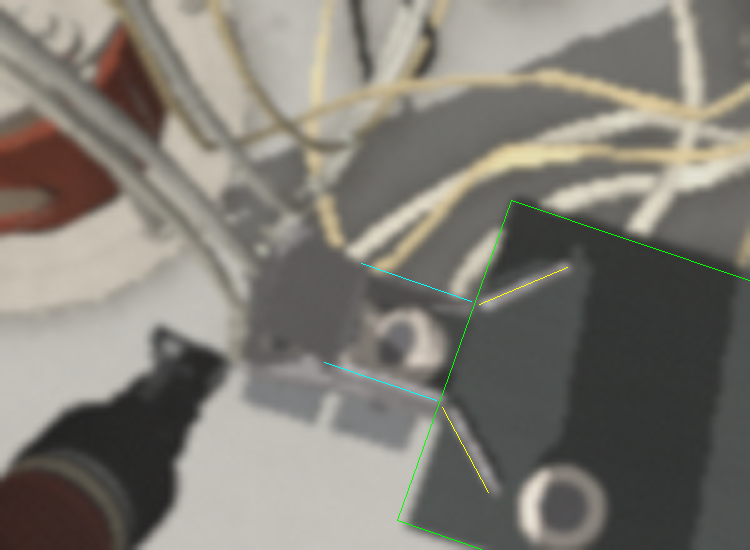

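View pics/s8.png

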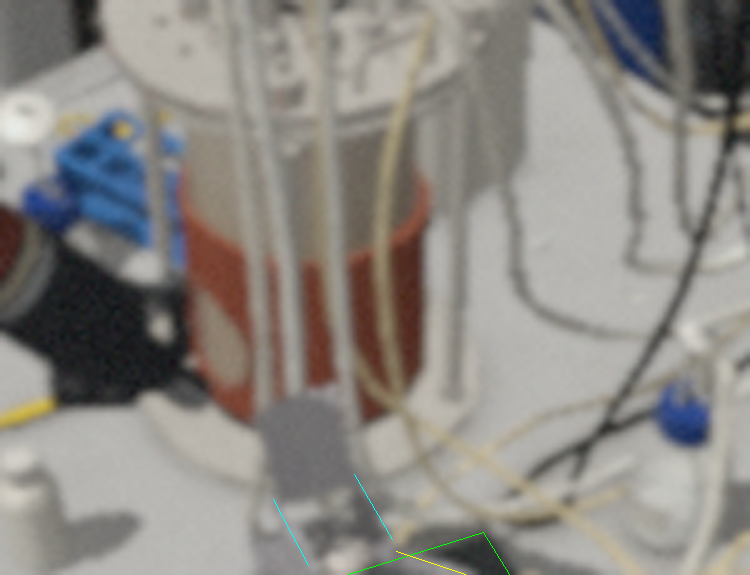

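The fingertip (225,355 in the crop) is beside the lid's back corner with the body well clear of the tubes. Now I slide in behind the lid with a low force limit.

```bash
python3 - <<'E'
from h import *
print(r.servo_line(m2w(.116,.019,.1985),max_speed=.06,force_limit=6))
s=r.sense(); print(s["time_s"],w2m(s["eef_pos"]),s["eef_pos"],s["force"])
overlay("top","t9",k=5,box=(150,110,150,110)); overlay("scene","s9",k=5,box=(190,70,150,115))
E
```

```text
True
29.0167 [0.11584138 0.02018132] [0.53017477 0.11432514 0.19708125] [-2.04896968  1.19053588  1.01230555]
```

View pics/t9.png

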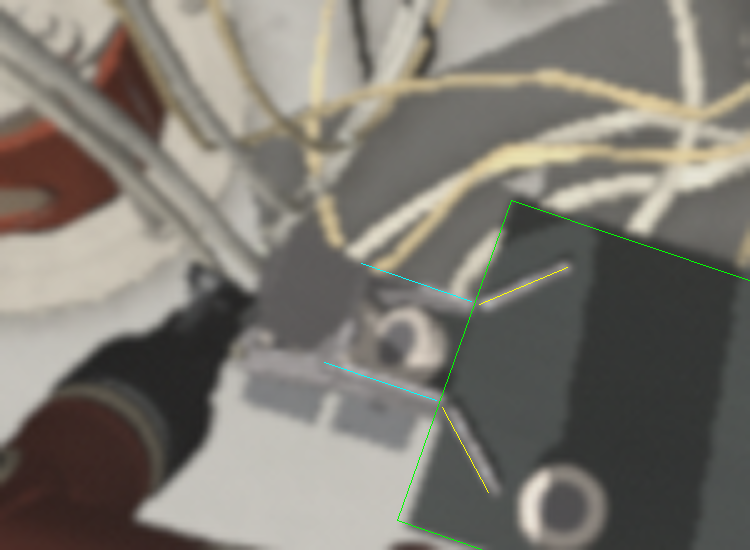

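View pics/s9.png

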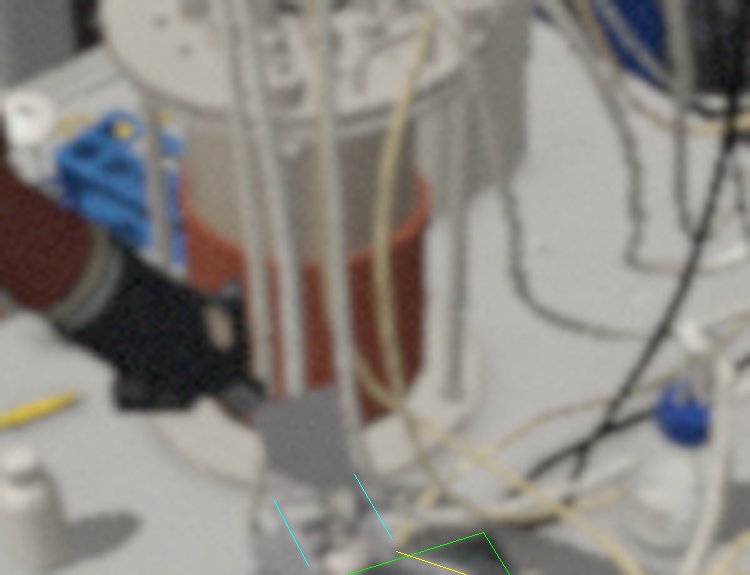

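The fingertip is behind the lid's near corner (250,300 top, 265,390 scene) with light contact. Now I sweep toward the deck.

```bash
python3 - <<'E'
from h import *
h=r.servo_line(m2w(.07,.022,.200),max_speed=.07,force_limit=15)
s=r.sense(); print(h,s["time_s"],w2m(s["eef_pos"]),s["eef_pos"],s["force"])
if not h:
    h=r.servo_line(m2w(.033,.022,.1985),max_speed=.07,force_limit=15)
    s=r.sense(); print(h,s["time_s"],w2m(s["eef_pos"]),s["eef_pos"],s["force"])
overlay("top","t10",k=5,box=(150,110,150,110)); overlay("scene","s10",k=5,box=(190,70,150,115))
for n in ("scene","top"): print([(np.round(d["xyz"],3).tolist(),w2m(d["xyz"]).round(3).tolist(),round(d["confidence"],2)) for d in r.place_of(n,"lid_edge")])
E
```

```text
False 29.9167 [0.07019752 0.02183419] [0.51428761 0.07150351 0.20015749] [0.86817652 0.15582206 0.25166352]
False 30.5917 [0.03305152 0.02184402] [0.5026262  0.03623544 0.19869052] [-0.68814386 -0.08026742  0.9467708 ]
[([0.418, 0.264, 0.001], [0.222, 0.174], 0.7)]
[([0.511, -0.005, 0.156], [-0.004, 0.001], 0.97)]
```

View pics/t10.png

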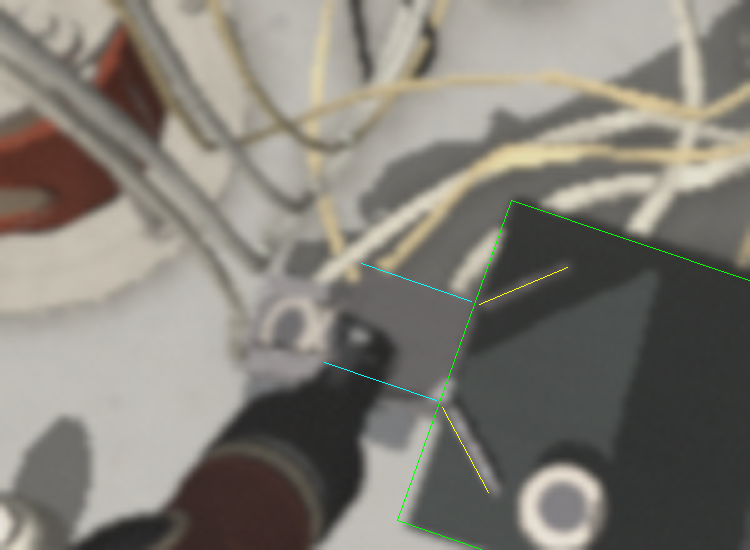

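View pics/s10.png

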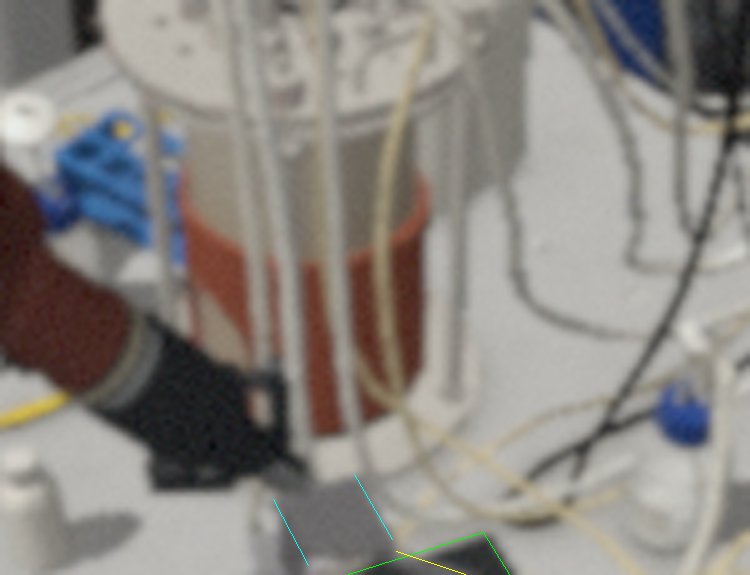

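The lid has fallen shut: its edge is estimated at x = -4 mm, z = 156 mm, against 153.5 nominal. I'll press it lightly to confirm, retreat and do a final check.

```bash
python3 - <<'E'
from h import *
h=r.servo_line(m2w(.025,.015,.148),max_speed=.05,force_limit=5)
s=r.sense(); print(h,s["time_s"],w2m(s["eef_pos"]).round(3),s["eef_pos"][2],s["force"].round(1))
r.servo_line(m2w(.025,.02,.20),max_speed=.1)
r.servo_line(m2w(.025,.15,.32),max_speed=.15)
r.wait(.3)
overlay("top","t11",k=5,box=(150,110,150,110)); overlay("scene","s11",k=5,box=(200,100,150,115))
for n in ("scene","top"):
  for q in ("lid_edge","tall_cap","cap_1"): print(n,q,[(np.round(d["xyz"],3).tolist(),w2m(d["xyz"]).round(3).tolist(),round(d["confidence"],2)) for d in r.place_of(n,q)])
print(r.sense()["time_s"])
E
```

```text
True 31.575 [0.027 0.017] 0.1586324858199314 [-4.2  0.2  8.7]
scene lid_edge [([0.512, -0.006, 0.156], [-0.004, -0.0], 0.82)]
scene tall_cap [([0.401, -0.453, -0.003], [-0.463, -0.035], 0.67), ([0.423, -0.063, 0.131], [-0.087, 0.066], 0.61)]
scene cap_1 [([0.528, 0.024, 0.105], [0.029, -0.006], 0.4), ([0.536, 0.056, 0.152], [0.062, -0.004], 0.22)]
top lid_edge [([0.512, -0.007, 0.15], [-0.005, -0.0], 0.92)]
top tall_cap [([0.422, -0.063, 0.13], [-0.087, 0.068], 0.71)]
top cap_1 [([0.543, 0.097, 0.041], [0.104, 0.003], 0.39), ([0.536, 0.059, 0.076], [0.065, -0.002], 0.38), ([0.518, -0.003, 0.129], [0.0, -0.005], 0.31)]
34.175
```

View pics/t11.png

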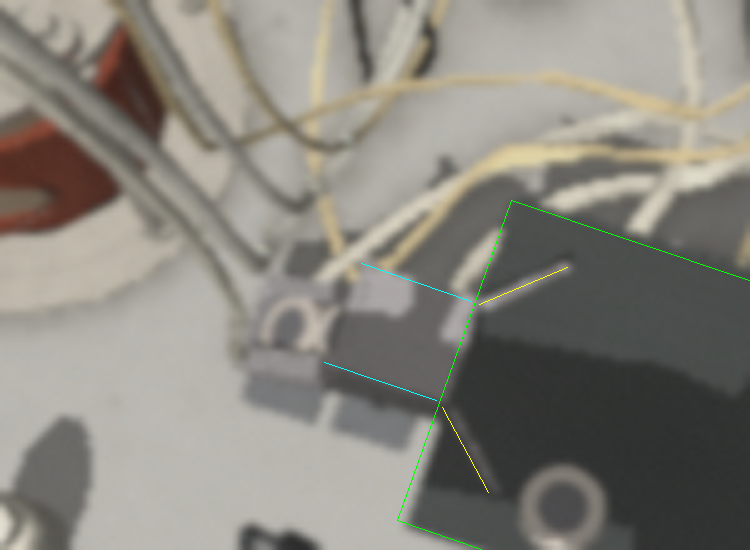

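View pics/s11.png

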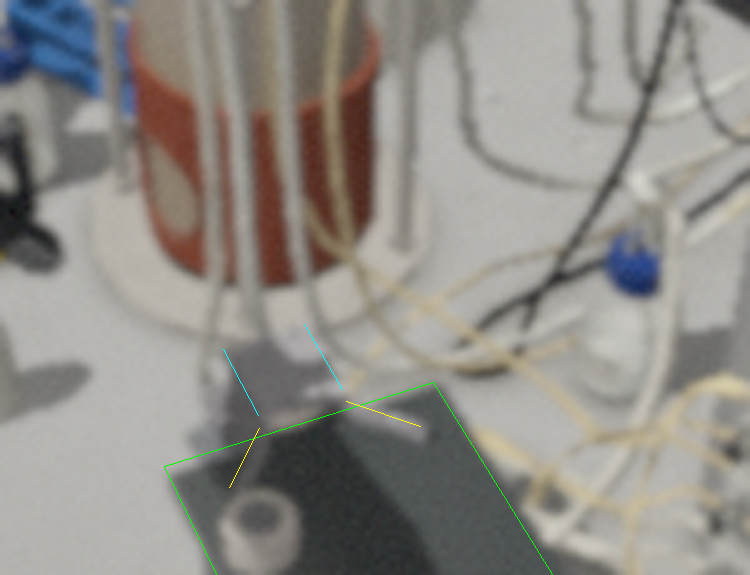

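The lid lies level over the throat (400,335). Caps show in the tube's sight slot (290,325) and are estimated at x = 104, 65 and 29 mm. The tall cap stands unmoved, and the arm touches nothing, so I'm handing in.

```bash
python3 -c "
from plant import r
r.job_done()"
```

```text
the job is handed in; nothing more can be done
```

I pushed the three low caps along the deck into the throat with a part-open, two-finger cradle. I then swept the lid shut from behind with the closed fingers, pressed it lightly, and handed the job in after about 34 of the 67 s.

**Final checks:**
- **Low caps:** they queue at about 104, 65 and 29 mm past the brink, at heights of about 41, 76 and 105 mm. The detector values were only 0.38 to 0.40, but the spacing fits three caps one behind another. No single view showed all three: the top camera gave the lower two, the scene camera the last one under the lid.
- **Lid:** it looks level and shut in both cameras, with its edge at 150 and 156 mm against 153.5 nominal. The light press at about 159 mm met firm resistance.
- **Tall cap:** it stands unmoved at about (-87, 67) mm, clear of the throat.
- **Arm:** it had retreated well clear of the magazine before hand-in.

**Disagreements:**
- The detectors gave a few false hits, such as a "tall cap" on the bench and a low cap at the brink. The pictures showed nothing there.
- One 2 N contact stopped the finger about 1 mm short as it slid behind the lid, and the sweep then went normally.
- The bystanders were not measured again. I kept the arm away from them and felt no unexpected contact.

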